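# Dock a sample vial and hold the comparator's shutter half open

### The arm

A 6-joint arm with a two-finger parallel gripper is mounted at the origin on the work surface. World frame = base frame: x ahead of the robot, y to its left, z up, the work surface at z = 0. Lengths are in m, angles in degrees, forces in N, time in s.
With the tool pointing down it reaches from about 0.25 to 0.725 m from the base axis. Payload 9.7 kg.
Tool frame: the origin (TCP) lies midway between the tips of the shut fingers; the grasp point (between the pads) lies 19 mm behind it; z points along the fingers, y is the direction in which the jaws open and shut (so a half turn about z gives the same grasp; the last joint's range is limited). The gripper opens to 85 mm and grips with 20 to 120 N. Pads are 22 mm wide; open, the fingers measure 114 mm over their backs; the gripper's body (76 mm by 85 mm) begins 54 mm behind the grasp point. The pads swing forward as they close: fully open they stand 13 mm farther back than shut.
Start: joints at [-76.834, 4.979, 10.078, 95.1, 0, 90], TCP at [0.125, -0.536, 0.231] pointing down, gripper open.
Joint ranges: [-179.16, 179.16], [-48.56, 103.87], [-65.8, 70.77], [-126.05, 130.52], [-82.76, 87.17], [-180, 180]. Speed limits (degrees/s): [127.2, 127.2, 147.25, 180, 180, 180].

### API

Orientations are given as [roll, pitch, yaw] about the fixed x, y, z axes, in that order (R = Rz(yaw) Ry(pitch) Rx(roll)).
In Python, from workcell import bot, camera, recognise gives the robot as it stands. The module is installed in compiled form; this text tells all that it offers.
- The arm moves only by the tool apply_moves, never from a script. Its argument "targets" is one flat list of numbers, 7 for each row, row after row: the shift along the world's x, y, z in units of 30 mm (1.0 is 30 mm), then the turn, a rotation vector about the world's x, y, z in units of 6 degrees (1.0 is 6 degrees), then the opening, from 0 (shut) to 1 (fully open). A call has 1 to 5 rows; each row is the pose to reach, as a shift and turn from the pose commanded when the call began; what a row does not reach only later rows make up. A row lasts 1/10 s, in which the tool goes at most 50 mm and 8.59 degrees, less where a joint would pass 70% of its speed; a pose out of reach is approached as far as the arm can. A call with a gripper value outside its range is refused whole. The fingers move at their own pace and stop on an object; "newtons" is the grip in N (left out, the last holds). Time passes only in rows, so rows that repeat a pose let the fingers close. It gives the time, the measured TCP pose, the force and the opening at its end, in the units of the state.
- bot.get_obs(): the state, without advancing time (a new reading comes with each control period).
- camera(name): name is "scene" or "side" or "wrist"; returns a dict with "img" (384x512x3 uint8, red, green, blue), "intrinsics" (3x3 intrinsics, pixels), "k1" (the pictures are not rectified: a ray, as slopes to the right and down, at radius r is drawn at 1 + k1 r^2 times it, then the intrinsics apply), "origin" and "rotation" of the camera in the world. Camera axes: x right, y up, looking along -z (the intrinsics and any distortion apply to the point x, -y, -z); pixel columns grow to the right and rows downward; lengths in m; the calibration is good to about 2 mm. A picture is of the moment at which its call begins. There is no depth.
- bot.job_done(): hands the job in, once; it reports no verdict.
Trained networks look in the newest picture that a camera, given by its name, has taken for a name from the list of things; names that differ only in an ending like _2 or _b are one class to them, and where a whole thing is asked for, a point or a joint stands for the part that bears it (a point fixed in the world has none). Each returns a list of dicts, best first, with "conf" (0 to 1); they miss things now and then, are a little off and sometimes report something else, mostly with a low value. They report only what shows in the picture. A call takes as long as a camera call.
- recognise(query, camera): "box" ([left, top, right, bottom] in pixels, round what is visible of it).
The state is a dict: "time": time; "q": joint angles; "qd": joint speeds; "joint_efforts": joint torques, N m; "ee_pos": TCP position; "tcp_rot": TCP orientation; "wrist_force": force on the tool from outside, world axes, zero at the start; "torque": the same for the moment, N m; "opening": finger opening in m.
Only numpy, scipy, OpenCV 4.12 (cv2) and the standard library are available. Lean on these libraries where they do the work, as an engineer would, in place of code of your own. Each camera call takes 0.05 s, during which the arm holds its last target.

### The job

On the daylight comparator, wind the handwheel clockwise until the vial carriage (never push it directly) comes up against its two stop posts, keeping the roof shutter closed until then. Then slide the shutter's tab away from you against its spring to half travel (tab at the middle of the three marks) and hold it there: the program finishes while still holding the shutter half open. Do not knock over or push about the vials, bottles, cup, jar, carton and tin standing around.

Things in the scene. Friction and masses are not known exactly. Their poses are not given: they have to be found in the camera images.
- bench: daylight comparator fixed to the table: grey deck 220 x 380 x 15 mm high. Origin on the table (deck x -110..110, y -200..180 mm from it). x points away from the robot (yaw within 20 degrees), y left, z up. From -y to +y: gearbox with handwheel on top, vial carriage, two steel stop posts 67 mm high (x -48 and 48, faces at y -4 mm), grey hood (x -75..75, y 30..160, roof top z 135 mm) with a shutter on its roof.
- wheel_axis (a point): point on the handwheel's upright axis, bench x 0, y -145 mm, z 108 mm (mid-height of the crank grip); axes as the bench's. Steel wheel, 100 mm diameter, top face 88 mm above the table. Clockwise seen from above drives the carriage to +y (towards the stops), 24 mm per turn; the other way backs off. It takes about 2 N at the grip and stays where it is left.
- crank_grip (a point): centre of the black upright crank grip on the handwheel: cylinder 18 mm in diameter, 40 mm tall (z 88 to 128 mm above the table), 40 mm from the wheel's axis. It turns freely on its own pin, so it can be pinched from above and led round in a circle without turning the gripper.
- carriage (a joint): travel of the vial carriage along the bench's +y, m; moves only with the handwheel. At 0.036 its two side lugs touch the stop posts and carriage and wheel halt firmly; starts at 0.004 to 0.018 (1.33 to 0.75 turns short). Aluminium plate 70 x 90 mm with a blue-capped amber vial fixed on it (top 114 mm above the table) that goes into the hood's mouth.
- shutter (a joint): travel of the roof shutter along the bench's +x (away from the robot), m: 0 closed, 0.030 half, 0.060 fully open. Its spring pushes it closed: about 3.2 N when closed, rising evenly to 8.6 N at half and 14 N fully open. Let go, it snaps shut.
- tab (a point): middle of the shutter's black upright tab: 12 mm thick along the bench's x (the sliding direction), 30 mm wide along y, 40 mm tall (z 140 to 180 mm; this point z 160 mm). Closed it is at bench x -30, y 95 mm; half open at x 0. It stands on the shutter, a flat aluminium plate 68 x 55 mm between guides (tops at z 142 mm) that covers a dark window 60 x 44 mm.
- half_mark (a point): the middle one of three short white lines on the hood's roof beside the shutter's guide, on the wheel side (bench x 0, y 50 mm, z 136 mm). They show where the tab's centre stands when closed, half open and fully open, 30 mm apart along bench x.
- vial_deck: loose clear sample vial with a blue screw cap, 30 mm diameter, 78 mm tall, standing on the bench deck near its far edge; origin centre of its underside. Bystander.
- vial_table: the same kind of loose vial, standing on the table just beyond the bench; origin centre of its underside. Bystander.
- rinse_bottle: loose white plastic bottle with a red cap, 52 mm diameter, 130 mm tall, on the table beyond the bench; origin centre of its underside. Bystander.
- cap_cup: loose white open cup, 60 mm diameter, 50 mm tall, on the table between robot and bench; origin centre of its underside. Bystander.
- carton: loose cardboard carton 90 x 140 x 50 mm high on the left of the table; origin centre of its underside. Bystander.
- amber_jar: loose amber glass jar, 60 mm diameter, 90 mm tall, on the right of the table; origin centre of its underside. Bystander.
- strip_tin: loose flat steel tin 60 x 90 x 22 mm high on the right of the table; origin centre of its underside. Bystander.

How it is judged (in metres and radians):
On the way, in this order (a step that is already met when the one before it is completed fails the run):
1. the carriage has been wound up against its stop posts (value of joint carriage above 0.0335 m), for 0.2 s.
2. the shutter is held at half travel by the gripper (value of joint shutter between 0.0245 and 0.0355 m and contact force between the fingers and shutter above 3 N), for 0.3 s.
At the end, for the whole second after the job is handed in: The carriage stands within 2.5 mm of its stop, the shutter is still at half travel (30 mm open, within 5.5 mm) and the gripper's fingers are carrying its spring force (more than 3 N on the shutter) (all of step 2 and value of joint carriage above 0.0335 m and velocity of joint shutter between -0.01 and 0.01 m/s); the arm keeps its last pose, push and grip.
It fails at once if the carriage is pushed directly instead of by the handwheel (contact force between any of the fingers, the arm and carriage above 8 N).
It fails at once if the shutter is opened (by more than 8 mm) while the carriage is not yet at its stop (value of joint shutter above 0.008 m and value of joint carriage below 0.0325 m).
It fails at once if a bystander is pushed by more than 30 mm or tipped over (distance of any of vial_deck, vial_table, rinse_bottle, cap_cup, carton, amber_jar, strip_tin from where it was at the start of the episode above 0.03 m or angle between any of vial_deck, vial_table, rinse_bottle, cap_cup, carton, amber_jar, strip_tin's own z axis and vertical above 0.6 rad).
It also fails if it takes over 54 s, if anything falls off the work surface, if the arm or the gripper's body presses on something with over 40 N, if the wrist force passes 120 N, or if a joint passes its speed limit or range.

## Working session

There is one attempt and no reset: what is moved stays moved. The work goes in short steps, Python scripts to look and compute and a tool call to move; the robot and the scene stay as the last step left them, time stands still between calls to the robot, and variables do not carry over. Pictures are saved under pics/ and viewed, and the job is handed in when it is done.

Besides the shell and the picture viewer there is one more tool, called after "Emit:" by a JSON object that holds its "api" and its "payload", one argument or row to a line. apply_moves: Moves the arm, as the interface text tells. Its arguments: {"type":"object","properties":{"targets":{"type":"array"},"newtons":{"type":"number"}},"required":["targets"]}

```bash
mkdir -p pics; cat > h.py <<'E'
import numpy as np, cv2
from workcell import bot, camera, recognise
def pix(c,P):
    P=np.atleast_2d(P); p=(P-np.array(c['origin']))@np.array(c['rotation'])
    s=np.stack([p[:,0]/-p[:,2],-p[:,1]/-p[:,2]],1); r2=(s**2).sum(1,keepdims=True)
    s=s*(1+c['k1']*r2); K=np.array(c['intrinsics'])
    return s@K[:2,:2].T+K[:2,2]
def ray(c,u,z):
    K=np.array(c['intrinsics']); d=np.linalg.solve(K[:2,:2],np.array(u,float)-K[:2,2]); s=d.copy()
    for _ in range(20): s=d/(1+c['k1']*(s@s))
    v=np.array(c['rotation'])@np.array([s[0],-s[1],-1]); o=np.array(c['origin'])
    return o+v*(z-o[2])/v[2]
E
python3 - <<'E'
from h import *
import pickle
D={}
for n in ['scene','side','wrist']:
    c=camera(n); D[n]=c; cv2.imwrite(f'pics/{n}0.png',c['img'][:,:,::-1])
    print(n,c['origin'],c['k1'],np.array(c['intrinsics']).round(1).tolist())
    if n!='wrist':
      for q in ['bench','wheel_axis','crank_grip','carriage','tab','half_mark','shutter','vial_deck','vial_table','rinse_bottle','cap_cup','carton','amber_jar','strip_tin']:
        print(q,[(np.round(r['box']).tolist(),round(r['conf'],2)) for r in recognise(q,n)][:3])
pickle.dump(D,open('d0.pkl','wb'))
print(bot.get_obs())
E
```

```text
scene [ 1.14495853 -0.17728169  0.88753363] -0.08521450723668417 [[356.4, 0.0, 257.4], [0.0, 356.4, 195.9], [0.0, 0.0, 1.0]]
bench [([158.0, 173.0, 295.0, 258.0], 0.86)]
wheel_axis [([161.0, 172.0, 296.0, 263.0], 0.98)]
crank_grip []
carriage [([213.0, 199.0, 239.0, 227.0], 0.85), ([158.0, 177.0, 295.0, 260.0], 0.25)]
tab [([252.0, 174.0, 273.0, 198.0], 0.68)]
half_mark [([159.0, 177.0, 295.0, 262.0], 0.68)]
shutter [([252.0, 174.0, 272.0, 195.0], 0.75)]
vial_deck [([213.0, 230.0, 224.0, 250.0], 0.59), ([95.0, 204.0, 123.0, 235.0], 0.5), ([368.0, 171.0, 423.0, 204.0], 0.41)]
vial_table [([170.0, 260.0, 189.0, 284.0], 0.6)]
rinse_bottle [([235.0, 246.0, 256.0, 286.0], 0.9)]
cap_cup [([216.0, 164.0, 232.0, 186.0], 0.63), ([172.0, 260.0, 190.0, 286.0], 0.3), ([365.0, 169.0, 419.0, 204.0], 0.24)]
carton [([367.0, 169.0, 421.0, 203.0], 0.88)]
amber_jar [([94.0, 204.0, 124.0, 236.0], 0.73)]
strip_tin [([84.0, 244.0, 121.0, 272.0], 0.62)]
side [ 0.28351281 -0.6570975   0.83598585] 0.005845914018809357 [[379.3, 0.0, 255.1], [0.0, 379.3, 196.1], [0.0, 0.0, 1.0]]
bench [([219.0, 169.0, 320.0, 
[... 878 characters left out ...]
259.3], [0.0, 326.5, 191.0], [0.0, 0.0, 1.0]]
{'time': 1.55, 'q': array([-7.68347202e+01,  4.98012277e+00,  1.00777744e+01,  9.50985585e+01,
       -2.48534558e-04,  9.00008145e+01]), 'qd': array([ 0.05460188,  0.04438169, -0.08047389,  0.13208253, -0.00616527,
        0.02122627]), 'joint_efforts': array([ 1.44016245e-03, -5.20096600e+01,  4.64857614e+01,  1.70583320e-03,
        1.02186859e-04, -8.99841609e-06]), 'ee_pos': array([ 0.12526784, -0.53554715,  0.23126846]), 'tcp_rot': array([-1.79999093e+02,  2.48547450e-04,  1.31644653e+01]), 'wrist_force': array([ 0.45284046, -0.20211243,  0.31579803]), 'torque': array([-0.03925593,  0.00899527, -0.01441408]), 'opening': 0.08573431108778357}
```

```bash
python3 - <<'E'
import cv2
a=cv2.imread('pics/scene0.png');b=cv2.imread('pics/side0.png')
cv2.imwrite('pics/s1.png',cv2.resize(a[150:300,140:310],None,fx=4.5,fy=4,interpolation=cv2.INTER_CUBIC)[:600])
cv2.imwrite('pics/b1.png',cv2.resize(b[160:330,180:360],None,fx=3.5,fy=3.5,interpolation=cv2.INTER_CUBIC)[:600])
E
```

```text
(no output)
```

View pics/s1.png

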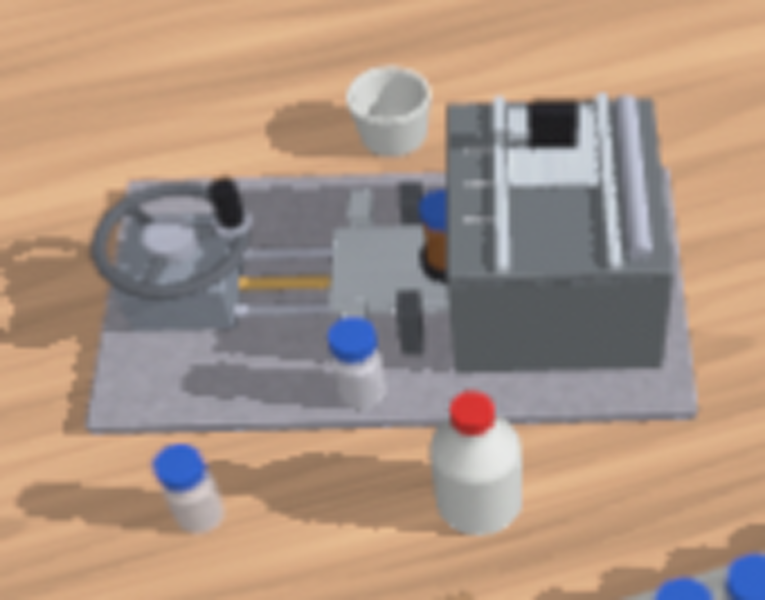

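View pics/b1.png

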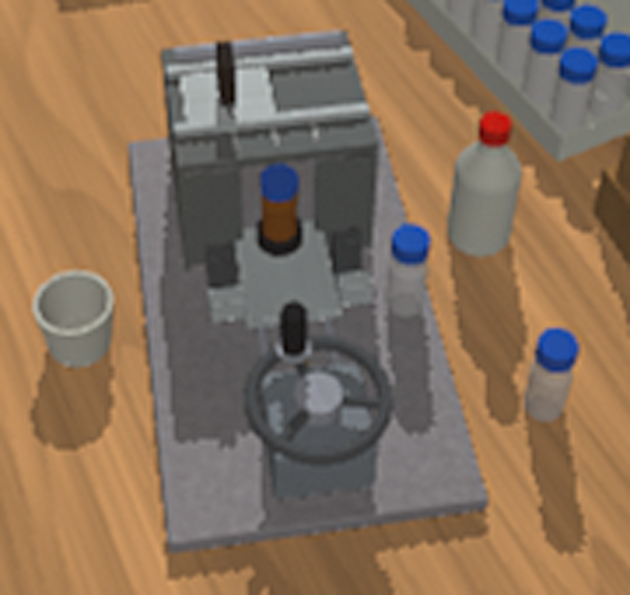

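View pics/scene0.png

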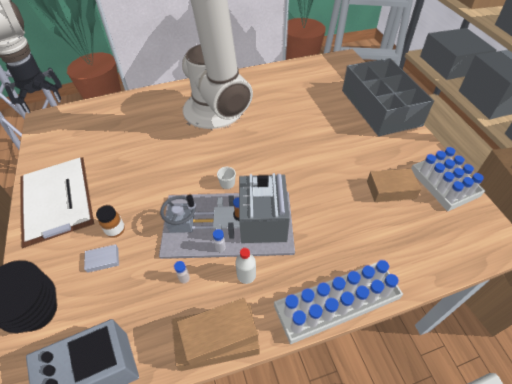

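```bash
cat > fit.py <<'E'
from h import *
import pickle
from scipy.optimize import least_squares
D=pickle.load(open('d0.pkl','rb'))
S=[((-110,-200,15),(130,182)),((110,-200,15),(90,426)),((110,180,15),(695,412)),((-75,30,135),(447,103)),((75,30,135),(447,275)),((75,160,135),(670,270)),((-75,160,135),(654,100)),((0,50,136),(478,183)),((30,50,136),(478,218)),((-30,95,180),(553,103)),((0,-145,90),(168,238))]
B=[((-110,-200,15),(168,543)),((110,-200,15),(485,500)),((-110,180,15),(133,143)),((75,30,135),(375,125)),((-75,160,135),(163,52)),((75,160,135),(348,35)),((0,-145,90),(322,392)),((-30,95,180),(225,43)),((0,50,136),(278,138)),((30,50,136),(318,134))]
def W(p,b): 
    c,s=np.cos(p[2]),np.sin(p[2]); b=np.atleast_2d(b)/1000.
    return np.c_[p[0]+c*b[:,0]-s*b[:,1],p[1]+s*b[:,0]+c*b[:,1],b[:,2]]
if __name__=='__main__':
    sb=np.array([x[0] for x in S]);su=np.array([x[1] for x in S])/[4.5,4]+[140,150]
    bb=np.array([x[0] for x in B]);bu=np.array([x[1] for x in B])/3.5+[180,160]
    f=lambda p:np.r_[(pix(D['scene'],W(p,sb))-su).ravel(),(pix(D['side'],W(p,bb))-bu).ravel()]
    r=least_squares(f,[.5,0,0],loss='soft_l1')
    print(r.x,np.degrees(r.x[2])); print(f(r.x).reshape(-1,2).round(1).tolist())
    p=r.x
    # crank grip top, z128 : s1 (225,185) ; b1 (293,312)
    for n,u in (('scene',(50-.0+140+0,150+186/4)),('side',(180+293/3.5,160+311/3.5))):
        g=ray(D[n],u,.126); a=W(p,(0,-145,108))[0]; d=g-a
        print(n,g,np.hypot(*d[:2]),np.degrees(np.arctan2(d[1],d[0])-p[2]))
    for q,b in dict(axis=(0,-145,108),tab=(-30,95,160),half=(0,95,160),gripc=(0,0,0)).items(): print(q,W(p,b))
    np.save('bench.npy',p)
E
python3 fit.py
```

```text
Traceback (most recent call last):
  File "fit.py", line 14, in <module>
    r=least_squares(f,[.5,0,0],loss='soft_l1')
  File "fit.py", line 13, in <lambda>
    f=lambda p:np.r_[(pix(D['scene'],W(p,sb))-su).ravel(),(pix(D['side'],W(p,bb))-bu).ravel()]
                      ~~~^^^^^^^^^^^^^^^^^^^^
  File "h.py", line 5, in pix
    s=np.stack([p[:,0]/-p[:,2],-p[:,1]/-p[:,2]],1); r2=(s**2).sum(1,keepdims=True)
                ~^^^^^
IndexError: too many indices for array: array is 1-dimensional, but 2 were indexed
```

```bash
python3 -c "
from h import *;import pickle
D=pickle.load(open('d0.pkl','rb'))
for n in D: print(n,D[n]['rotation'])"
```

```text
scene [38.3262151   0.46241596 72.13302157]
side [ 44.92068023   0.56590436 -24.3576219 ]
wrist [-1.85292297e+01  2.01365469e-02 -7.68813642e+01]
```

```bash
sed -i "s/^import numpy.*/&\nfrom scipy.spatial.transform import Rotation as Ro\ndef RM(c): return Ro.from_euler('xyz',c['rotation'],degrees=True).as_matrix()/; s/np.array(c\['rotation'\])/RM(c)/" h.py; python3 fit.py
```

```text
[ 0.55576928 -0.077512   -0.28345977] -16.241048202785116
[[-0.8, -0.6], [-1.7, 0.3], [0.6, 0.2], [-0.3, 0.1], [-0.5, 1.0], [0.7, 0.8], [-0.3, -0.4], [0.1, 0.6], [0.2, 0.8], [-0.1, 0.9], [-0.2, -1.1], [-0.2, 0.4], [1.3, 0.1], [-1.6, -0.8], [1.3, 5.2], [-0.6, -1.3], [-0.3, -1.8], [-1.0, -0.5], [0.1, 3.0], [-0.9, -1.1], [-0.9, -1.2]]
scene [ 0.51445195 -0.17423017  0.126     ] 0.042502263021631764 107.27085930001793
side [ 0.5159598  -0.17525204  0.126     ] 0.04148020328054789 105.21335536604637
axis [[ 0.51521583 -0.21672557  0.108     ]]
tab [[0.55353598 0.02208726 0.16      ]]
half [[0.58233879 0.01369689 0.16      ]]
gripc [[ 0.55576928 -0.077512    0.        ]]
```

Emit:
{"api": "apply_moves", "payload": {
  "targets": [1.08, 1, 0, 0, 0, 0.84, 1, 2.16, 2, 0, 0, 0, 1.68, 1, 3.24, 3, 0, 0, 0, 2.52, 1, 4.32, 4, 0, 0, 0, 3.36, 1, 5.4, 5, 0, 0, 0, 4.2, 1]
}}

```text
time: 2.05
ee_pos: [0.2882, -0.3842, 0.2314]
tcp_rot: [180.0, -0.0, 38.6]
wrist_force: [0.2, -0.9, 0.4]
opening: 0.0853
```

Emit:
{"api": "apply_moves", "payload": {
  "targets": [1.08, 1, 0, 0, 0, 0.84, 1, 2.16, 2, 0, 0, 0, 1.68, 1, 3.24, 3, 0, 0, 0, 2.52, 1, 4.32, 4, 0, 0, 0, 3.36, 1, 5.4, 5, 0, 0, 0, 4.2, 1]
}}

```text
time: 2.55
ee_pos: [0.4504, -0.234, 0.2315]
tcp_rot: [180.0, 0.0, 63.8]
wrist_force: [0.0, -0.6, 0.2]
opening: 0.0855
```

Emit:
{"api": "apply_moves", "payload": {
  "targets": [1.08, 1, 0, 0, 0, 0.84, 1, 2.2, 1.97, 0, 0, 0, 1.7, 1, 2.2, 1.97, 0, 0, 0, 1.7, 1, 2.2, 1.97, 0, 0, 0, 1.7, 1]
}}

```text
time: 2.95
ee_pos: [0.5156, -0.1757, 0.2309]
tcp_rot: [-179.9, 0.0, 73.9]
wrist_force: [-0.3, -0.4, -0.2]
opening: 0.0854
```

```bash
cat > look.py <<'E'
from h import *
import sys,pickle
from fit import W
p=np.load('bench.npy')
o=bot.get_obs(); print(o['time'],o['ee_pos'].round(4),o['tcp_rot'].round(2),o['wrist_force'].round(2),o['opening'],o['q'].round(1))
tag=sys.argv[1]
D={}
for n in sys.argv[2:]:
    c=camera(n); D[n]=c; im=cv2.resize(c['img'][:,:,::-1],None,fx=1.5,fy=1.5)
    for b in [(-75,30,135),(75,30,135),(0,50,136),(-30,50,136),(-30,95,180),(0,-145,88),(0,-105,128),(-110,-200,15),(110,-200,15)]:
        u=pix(c,W(p,b))[0]*1.5
        if abs(u).max()<2000: cv2.circle(im,tuple(int(t) for t in u),3,(0,0,255),1)
    cv2.imwrite(f'pics/{tag}_{n}.png',im)
pickle.dump(D,open(f'{tag}.pkl','wb'))
E
python3 look.py l1 wrist
```

```text
2.95 [ 0.5156 -0.1757  0.2309] [-1.7995e+02  1.0000e-02  7.3850e+01] [-0.34 -0.36 -0.19] 0.08539405800625782 [-18.8   4.3   9.3  95.1  -0.   87.3]
```

View pics/l1_wrist.png

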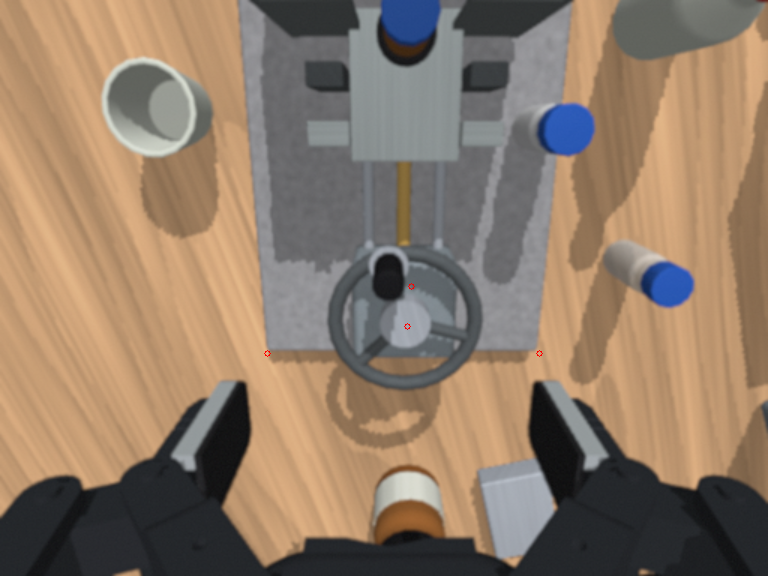

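```bash
python3 - <<'E'
from h import *;import pickle
from fit import W
p=np.load('bench.npy')
c=pickle.load(open('l1.pkl','rb'))['wrist']; print(c['origin'],c['rotation'])
for z in (.08,.084,.088):
    P=[ray(c,np.array(u)/1.5,z) for u in [(328,317),(482,317),(405,244),(405,388)]]
    print(z,((P[0]+P[1])/2)[:2],((P[2]+P[3])/2)[:2],np.linalg.norm(P[0]-P[1]),np.linalg.norm(P[2]-P[3]))
print('top',ray(c,np.array((389,289))/1.5,.128),'base',ray(c,np.array((388,265))/1.5,.090))
print('corners',[ray(c,np.array(u)/1.5,.015).round(4) for u in [(267,350),(540,348)]],W(p,[(-110,-200,15),(110,-200,15)]))
print(W(p,(0,-145,108)))
E
```

```text
[ 0.53812272 -0.09641045  0.37184578] [-18.53716916   0.03436539 -16.19618277]
0.08 [ 0.51476385 -0.21308402] [ 0.51426149 -0.21485426] 0.09893822432402373 0.09979128074988147
0.084 [ 0.515084   -0.21148491] [ 0.51458853 -0.21323088] 0.09758219000295301 0.09842355454936598
0.088 [ 0.51540416 -0.2098858 ] [ 0.51491557 -0.2116075 ] 0.09622615568188232 0.09705582834885064
top [ 0.51478149 -0.17624856  0.128     ] base [ 0.51480098 -0.17395504  0.09      ]
corners [array([ 0.3951, -0.2357,  0.015 ]), array([ 0.6066, -0.2953,  0.015 ])] [[ 0.39422319 -0.23876602  0.015     ]
 [ 0.60544377 -0.3002954   0.015     ]]
[[ 0.51521583 -0.21672557  0.108     ]]
```

Emit:
{"api": "apply_moves", "payload": {
  "targets": [-0.03, 0.02, -1.5, 0, 0, 0, 1, -0.03, 0.02, -3, 0, 0, 0, 0.8, -0.03, 0.02, -4.0, 0, 0, 0, 0.6, -0.03, 0.02, -4.53, 0, 0, 0, 0.5, -0.03, 0.02, -4.53, 0, 0, 0, 0.3],
  "newtons": 30
}}

```text
time: 3.5
ee_pos: [0.5122, -0.1765, 0.0932]
tcp_rot: [-179.8, -0.0, 73.6]
wrist_force: [0.8, -0.8, 0.7]
opening: 0.0294
```

Emit:
{"api": "apply_moves", "payload": {
  "targets": [0, 0, 0, 0, 0, 0, 0.1, 0, 0, 0, 0, 0, 0, 0, 0, 0, 0, 0, 0, 0, 0, 0, 0, 0, 0, 0, 0, 0]
}}

```text
time: 3.9
ee_pos: [0.5144, -0.1766, 0.096]
tcp_rot: [180.0, 0.1, 73.7]
wrist_force: [-3.3, -4.6, -4.5]
opening: 0.0173
```

```bash
python3 look.py l2 wrist
```

```text
3.9 [ 0.5144 -0.1766  0.096 ] [1.7996e+02 8.0000e-02 7.3730e+01] [-3.28 -4.56 -4.52] 0.017333310609832914 [-18.9   3.6  -6.4  80.   -0.1  87.4]
```

View pics/l2_wrist.png

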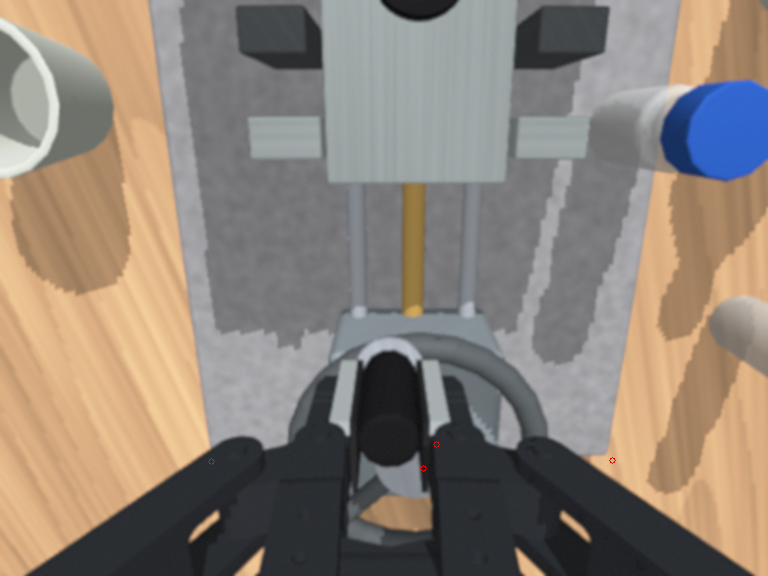

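Emit:
{"api": "apply_moves", "payload": {
  "targets": [0.23, -0.02, 0, 0, 0, 0, 0, 0.46, -0.08, 0, 0, 0, 0, 0, 0.67, -0.18, 0, 0, 0, 0, 0, 0.86, -0.31, 0, 0, 0, 0, 0, 1.02, -0.48, 0, 0, 0, 0, 0]
}}

```text
time: 4.45
ee_pos: [0.5445, -0.1908, 0.096]
tcp_rot: [-179.9, 0.1, 73.7]
wrist_force: [-8.0, -3.5, -1.0]
opening: 0.0172
```

Emit:
{"api": "apply_moves", "payload": {
  "targets": [0.19, -0.29, 0, 0, 0, 0, 0, 0.29, -0.62, 0, 0, 0, 0, 0, 0.31, -0.97, 0, 0, 0, 0, 0, 0.23, -1.31, 0, 0, 0, 0, 0, 0.07, -1.62, 0, 0, 0, 0, 0]
}}

```text
time: 4.95
ee_pos: [0.5474, -0.2388, 0.096]
tcp_rot: [180.0, -0.1, 73.8]
wrist_force: [-3.9, 5.8, 0.3]
opening: 0.0168
```

Emit:
{"api": "apply_moves", "payload": {
  "targets": [-0.23, -0.26, 0, 0, 0, 0, 0, -0.53, -0.44, 0, 0, 0, 0, 0, -0.86, -0.55, 0, 0, 0, 0, 0, -1.21, -0.56, 0, 0, 0, 0, 0, -1.55, -0.49, 0, 0, 0, 0, 0]
}}

```text
time: 5.45
ee_pos: [0.4999, -0.2543, 0.0959]
tcp_rot: [179.9, 0.1, 73.7]
wrist_force: [2.2, -0.2, 2.3]
opening: 0.0168
```

Emit:
{"api": "apply_moves", "payload": {
  "targets": [-0.31, 0.16, 0, 0, 0, 0, 0, -0.57, 0.4, 0, 0, 0, 0, 0, -0.75, 0.69, 0, 0, 0, 0, 0, -0.86, 1.02, 0, 0, 0, 0, 0, -0.87, 1.37, 0, 0, 0, 0, 0]
}}

```text
time: 5.95
ee_pos: [0.4741, -0.2115, 0.0959]
tcp_rot: [180.0, 0.0, 73.8]
wrist_force: [2.9, -3.0, 3.2]
opening: 0.0168
```

```bash
python3 look.py l3 wrist
```

```text
5.95 [ 0.4741 -0.2115  0.0959] [1.7997e+02 1.0000e-02 7.3760e+01] [ 2.94 -2.96  3.16] 0.016831323348208395 [-24.    0.2  -9.8  79.9  -0.   82.2]
```

View pics/l3_wrist.png

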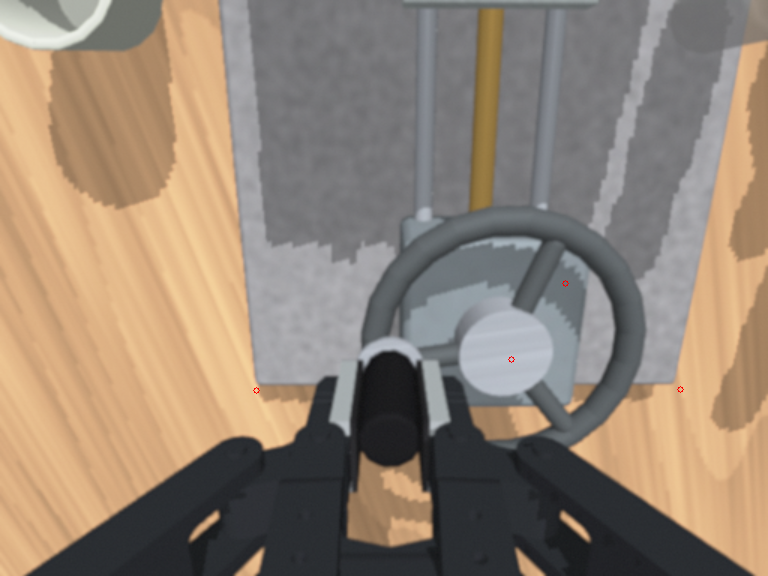

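Emit:
{"api": "apply_moves", "payload": {
  "targets": [0.08, 0.34, 0, 0, 0, 0, 0, 0.24, 0.65, 0, 0, 0, 0, 0, 0.47, 0.9, 0, 0, 0, 0, 0, 0.76, 1.09, 0, 0, 0, 0, 0, 1.1, 1.2, 0, 0, 0, 0, 0]
}}

```text
time: 6.5
ee_pos: [0.5079, -0.1754, 0.095]
tcp_rot: [-180.0, -0.0, 73.8]
wrist_force: [-0.4, -0.6, 0.7]
opening: 0.0
```

```bash
python3 look.py l4 wrist
```

```text
6.5 [ 0.5079 -0.1754  0.095 ] [-1.7996e+02 -4.0000e-02  7.3810e+01] [-0.38 -0.56  0.74] 1.7861581690317818e-05 [-19.1   2.8  -7.3  80.    0.   87.1]
```

View pics/l4_wrist.png

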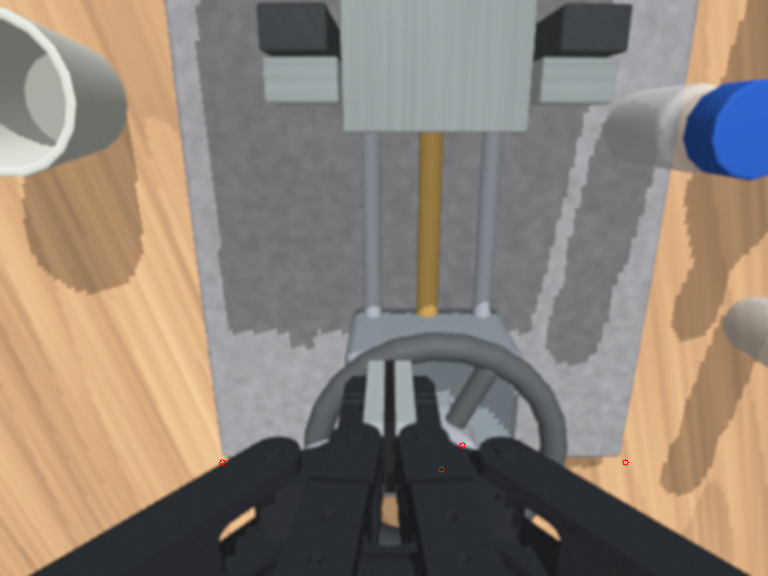

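```bash
python3 - <<'E'
import pickle,cv2
c=pickle.load(open('l4.pkl','rb'))['wrist']['img'][:,:,::-1]
cv2.imwrite('pics/z4.png',cv2.resize(c[0:90,160:430],None,fx=2.9,fy=2.9,interpolation=cv2.INTER_CUBIC))
E
python3 look.py l5 side scene
python3 - <<'E'
import cv2
a=cv2.imread('pics/l5_side.png')
cv2.imwrite('pics/l5b.png',cv2.resize(a[240:500,290:530],None,fx=2.2,fy=2.2,interpolation=cv2.INTER_CUBIC))
E
```

```text
6.55 [ 0.5093 -0.1752  0.0949] [ 1.7998e+02 -5.0000e-02  7.3840e+01] [-1.3   0.23 -0.18] 0.0001268971006700961 [-19.    2.9  -7.2  79.9   0.1  87.1]
```

View pics/z4.png

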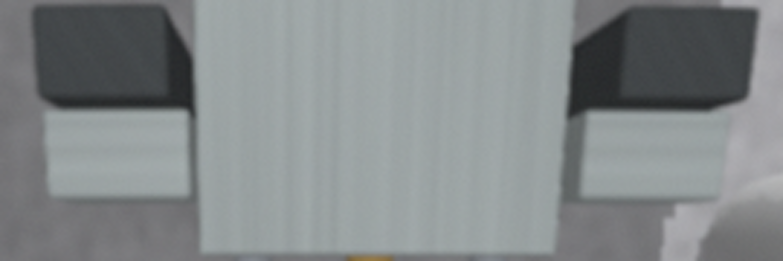

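View pics/l5b.png

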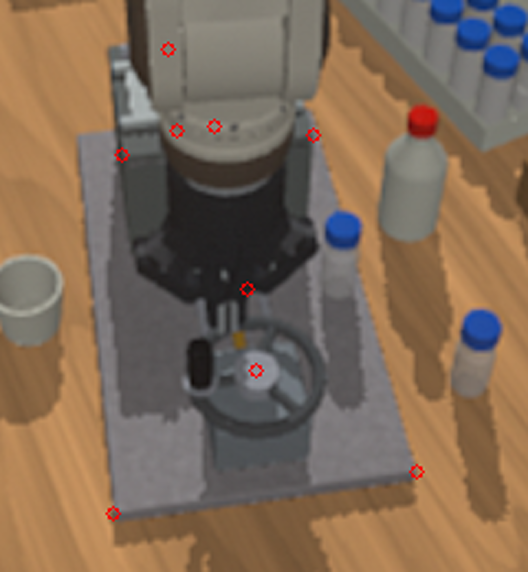

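```bash
python3 - <<'E'
from h import *;import pickle
p=np.load('bench.npy')
def B(w):
    d=(w[:2]-p[:2]); c,s=np.cos(p[2]),np.sin(p[2]); return np.array([c*d[0]+s*d[1],-s*d[0]+c*d[1]])*1000
L={k:pickle.load(open(k+'.pkl','rb')) for k in ('l1','l2','l4','l5')}
g=ray(L['l5']['side'],(253.9,264.5),.126); print('grip',g,'angle',np.degrees(np.arctan2(g[1]+.215,g[0]-.5148)))
for z in (.03,.04,.05):
  print(z,'plate rear', [B(ray(L[k]['wrist'],np.array(u)/1.5,z))[1].round(1) for k,u in (('l1',(405,161)),('l2',(418,183)),('l4',(435,131)))],
  'lug front',[B(ray(L[k]['wrist'],np.array(u)/1.5,z)).round(1).tolist() for k,u in (('l1',(328,121)),('l2',(285,117)),('l4',(300,57)))])
E
```

```text
grip [ 0.47745099 -0.20532206  0.126     ] angle 165.47293066980785
0.03 plate rear [np.float64(-47.9), np.float64(-48.4), np.float64(-28.0)] lug front [[-52.3, -22.0], [-54.1, -22.1], [-53.5, -0.7]]
0.04 plate rear [np.float64(-47.1), np.float64(-47.2), np.float64(-27.9)] lug front [[-51.1, -22.0], [-52.1, -22.2], [-51.9, -1.9]]
0.05 plate rear [np.float64(-46.4), np.float64(-46.0), np.float64(-27.8)] lug front [[-49.9, -22.1], [-50.1, -22.3], [-50.2, -3.0]]
```

```bash
python3 - <<'E'
from h import *;import pickle
p=np.load('bench.npy')
def B(w):
    d=(w[:2]-p[:2]); c,s=np.cos(p[2]),np.sin(p[2]); return np.array([c*d[0]+s*d[1],-s*d[0]+c*d[1]])*1000
c=pickle.load(open('l4.pkl','rb'))['wrist']
for u in ((105,97),(690,97)): print(B(ray(c,(160+u[0]/2.9,u[1]/2.9),.067)))
for z in (.03,.04,.05):print([B(ray(c,(160+u[0]/2.9,u[1]/2.9),z)).round(1).tolist() for u in ((115,109),(655,109),(60,109),(190,109))])
E
```

```text
[-49.0612531   -3.06345394]
[46.4764594  -2.82037347]
[[-53.7, -0.4], [54.1, -0.2], [-64.7, -0.4], [-38.8, -0.5]]
[[-52.1, -1.6], [50.5, -1.4], [-62.5, -1.6], [-37.8, -1.7]]
[[-50.4, -2.8], [47.0, -2.6], [-60.3, -2.8], [-36.9, -2.9]]
```

Emit:
{"api": "apply_moves", "payload": {
  "targets": [0, 0, 1.5, 0, 0, 0, 0, 0, 0, 1.5, 0, 0, 0, 0.7, -0.53, -0.48, 1.5, 0, 0, 0, 0.7, -1.06, -0.97, 1.5, 0, 0, 0, 0.7, -1.06, -0.97, 1.5, 0, 0, 0, 0.7]
}}

```text
time: 7.15
ee_pos: [0.4745, -0.2067, 0.1405]
tcp_rot: [180.0, 0.0, 73.7]
wrist_force: [-0.5, 0.7, -0.4]
opening: 0.0582
```

Emit:
{"api": "apply_moves", "payload": {
  "targets": [0, 0, -0.8, 0, 0, 0, 0.7, 0, 0, -1.5, 0, 0, 0, 0.6, 0, 0, -1.5, 0, 0, 0, 0.1, 0, 0, -1.5, 0, 0, 0, 0, 0, 0, -1.5, 0, 0, 0, 0]
}}

```text
time: 7.65
ee_pos: [0.4757, -0.2054, 0.0963]
tcp_rot: [-180.0, -0.0, 73.8]
wrist_force: [-2.3, 0.3, -2.1]
opening: 0.0173
```

Emit:
{"api": "apply_moves", "payload": {
  "targets": [0, 0, 0, 0, 0, 0, 0, 0, 0, 0, 0, 0, 0, 0]
}}

```text
time: 7.85
ee_pos: [0.4757, -0.2054, 0.0962]
tcp_rot: [180.0, -0.0, 73.8]
wrist_force: [-4.4, 3.2, 3.0]
opening: 0.0172
```

Emit:
{"api": "apply_moves", "payload": {
  "targets": [0.02, 0.07, 0, 0, 0, 0, 0, 0.03, 0.13, 0, 0, 0, 0, 0, 0.03, 0.13, 0, 0, 0, 0, 0]
}}

```text
time: 8.15
ee_pos: [0.4764, -0.2027, 0.0962]
tcp_rot: [180.0, 0.1, 73.7]
wrist_force: [-5.7, -5.1, 2.4]
opening: 0.0172
```

Emit:
{"api": "apply_moves", "payload": {
  "targets": [0.04, 0.13, 0, 0, 0, 0, 0, 0.08, 0.26, 0, 0, 0, 0, 0, 0.08, 0.26, 0, 0, 0, 0, 0]
}}

```text
time: 8.45
ee_pos: [0.4773, -0.1996, 0.0962]
tcp_rot: [180.0, 0.8, 73.5]
wrist_force: [-14.8, -33.7, -0.1]
opening: 0.0169
```

Emit:
{"api": "apply_moves", "payload": {
  "targets": [-0.04, -0.2, 0, 0, 0, 0, 0.3, -0.04, -0.2, 0, 0, 0, 0, 0.6, -0.04, -0.2, 1.5, 0, 0, 0, 0.6, 0, 0, 3, 0, 0, 0, 0.6, 0, 0, 4.5, 0, 0, 0, 0.6]
}}

```text
time: 8.95
ee_pos: [0.4792, -0.193, 0.2323]
tcp_rot: [180.0, -0.0, 73.8]
wrist_force: [1.1, -0.8, 0.1]
opening: 0.0513
```

Emit:
{"api": "apply_moves", "payload": {
  "targets": [0.5, 1.44, 0, 0, 0, 0, 0.6, 1, 2.88, 0, 0, 0, 0, 0.6, 1.5, 4.32, 0, 0, 0, 0, 0.6, 2, 5.77, 0, 0, 0, 0, 0.6, 2.48, 7.22, 0, 0, 0, 0, 0.6]
}}

```text
time: 9.45
ee_pos: [0.5541, 0.0252, 0.2309]
tcp_rot: [179.9, -0.1, 73.8]
wrist_force: [1.2, -0.7, 0.1]
opening: 0.0511
```

Emit:
{"api": "apply_moves", "payload": {
  "targets": [0, 0, 0, 0, 0, 0, 0.6, 0, 0, 0, 0, 0, 0, 0.6]
}}

```text
time: 9.65
ee_pos: [0.5536, 0.0242, 0.2304]
tcp_rot: [180.0, -0.0, 73.9]
wrist_force: [-0.6, -0.8, -0.0]
opening: 0.051
```

```bash
python3 look.py l6 wrist side
```

```text
9.65 [0.5536 0.0242 0.2304] [ 1.7999e+02 -1.0000e-02  7.3930e+01] [-0.55 -0.79 -0.04] 0.05104897819060592 [  2.5   5.5  10.6  95.    0.  108.6]
```

View pics/l6_wrist.png

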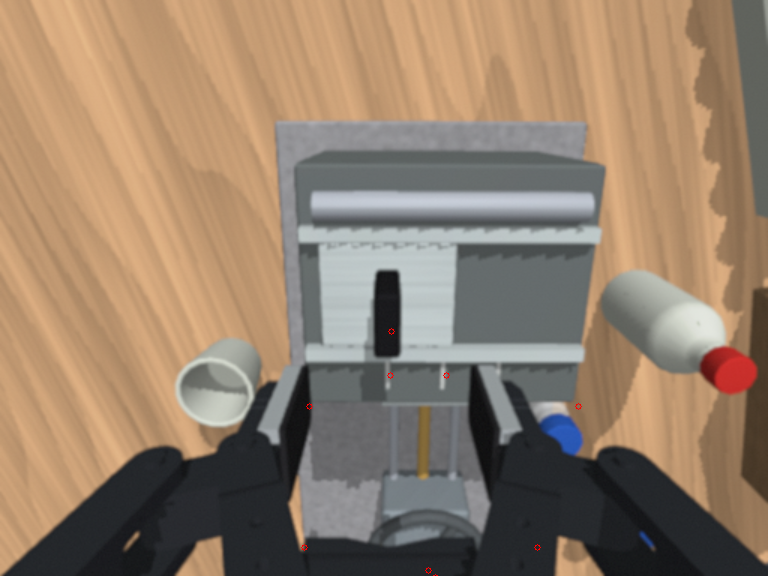

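View pics/l6_side.png

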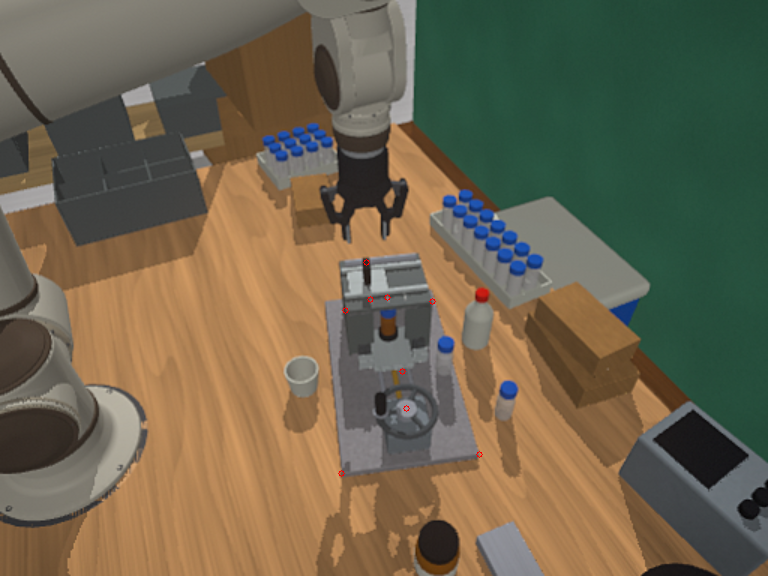

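Emit:
{"api": "apply_moves", "payload": {
  "targets": [0.02, 0.06, -1.2, 0, 0, 0, 0.6, 0.02, 0.06, -2.4, 0, 0, 0, 0.6, 0.02, 0.06, -2.73, 0, 0, 0, 0.5, 0.02, 0.06, -2.73, 0, 0, 0, 0.3, 0.02, 0.06, -2.73, 0, 0, 0, 0.1],
  "newtons": 40
}}

```text
time: 10.25
ee_pos: [0.5544, 0.024, 0.1503]
tcp_rot: [179.9, -0.0, 73.7]
wrist_force: [-5.6, 0.9, 0.6]
opening: 0.0145
```

Emit:
{"api": "apply_moves", "payload": {
  "targets": [0, 0, 0, 0, 0, 0, 0, 0, 0, 0, 0, 0, 0, 0, 0, 0, 0, 0, 0, 0, 0]
}}

```text
time: 10.55
ee_pos: [0.5543, 0.0241, 0.1505]
tcp_rot: [179.9, 0.0, 73.7]
wrist_force: [-5.3, -4.2, 6.7]
opening: 0.0113
```

```bash
python3 look.py l7 wrist
```

```text
10.55 [0.5543 0.0241 0.1505] [1.7988e+02 1.0000e-02 7.3750e+01] [-5.31 -4.17  6.65] 0.011305807314120536 [  2.5   4.6   0.8  86.   -0.  108.8]
```

View pics/l7_wrist.png

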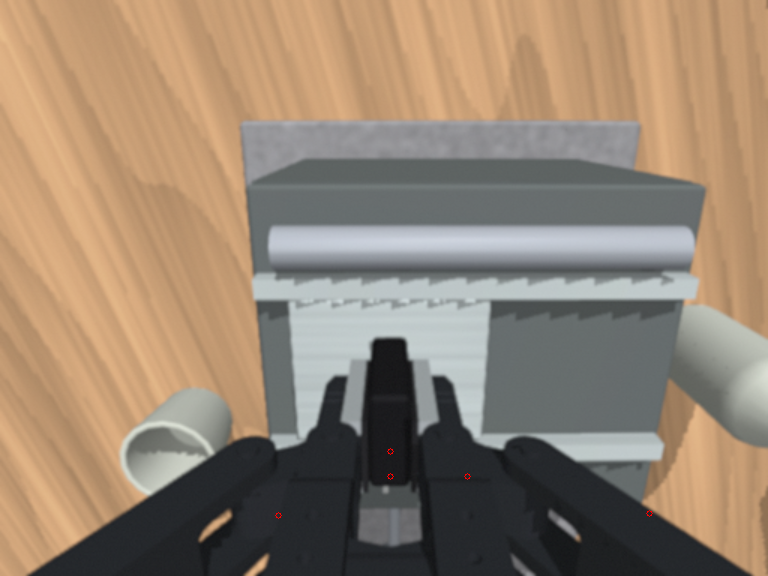

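Emit:
{"api": "apply_moves", "payload": {
  "targets": [0.25, -0.07, 0, 0, 0, 0, 0, 0.5, -0.145, 0, 0, 0, 0, 0, 0.75, -0.22, 0, 0, 0, 0, 0, 1.0, -0.29, 0, 0, 0, 0, 0, 1.0, -0.29, 0, 0, 0, 0, 0]
}}

```text
time: 11.1
ee_pos: [0.5841, 0.0155, 0.1504]
tcp_rot: [180.0, 0.0, 73.8]
wrist_force: [-10.2, -1.7, 9.0]
opening: 0.0113
```

Emit:
{"api": "apply_moves", "payload": {
  "targets": [0, 0, 0, 0, 0, 0, 0, 0, 0, 0, 0, 0, 0, 0, 0, 0, 0, 0, 0, 0, 0]
}}

```text
time: 11.4
ee_pos: [0.5834, 0.0157, 0.1505]
tcp_rot: [180.0, 0.0, 73.8]
wrist_force: [-9.2, -1.5, 8.6]
opening: 0.0116
```

```bash
python3 look.py l8 wrist scene side; python3 - <<'E'
import cv2
a=cv2.imread('pics/l8_scene.png')
cv2.imwrite('pics/l8s.png',cv2.resize(a[210:440,220:480],None,fx=2.5,fy=2.5,interpolation=cv2.INTER_CUBIC))
E
```

```text
11.4 [0.5834 0.0157 0.1505] [1.7998e+02 1.0000e-02 7.3760e+01] [-9.16 -1.49  8.62] 0.011572979056354559 [  1.5   8.7   5.2  86.5  -0.  107.8]
```

View pics/l8_wrist.png

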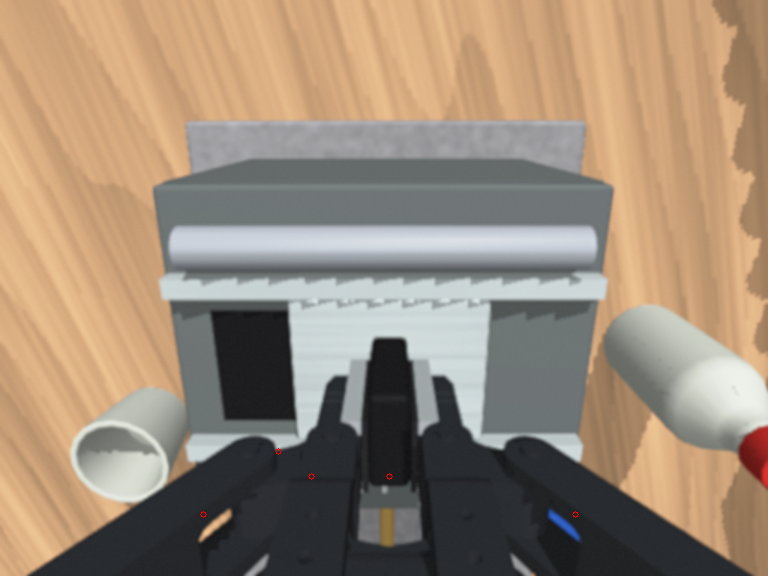

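View pics/l8s.png

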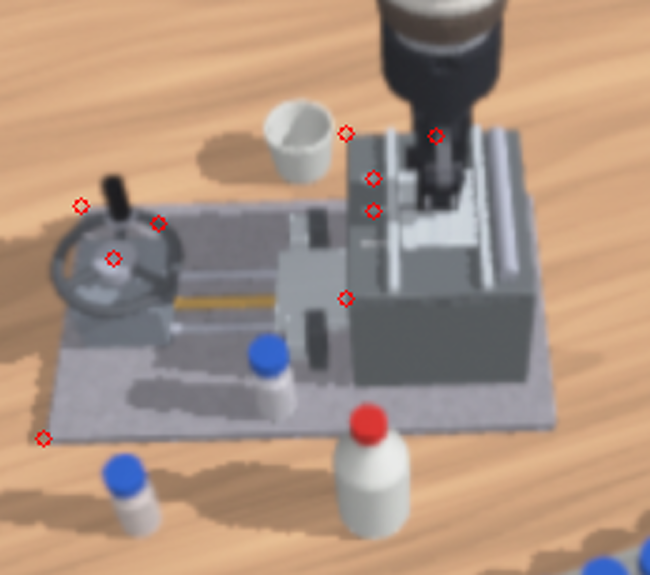

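View pics/l8_side.png

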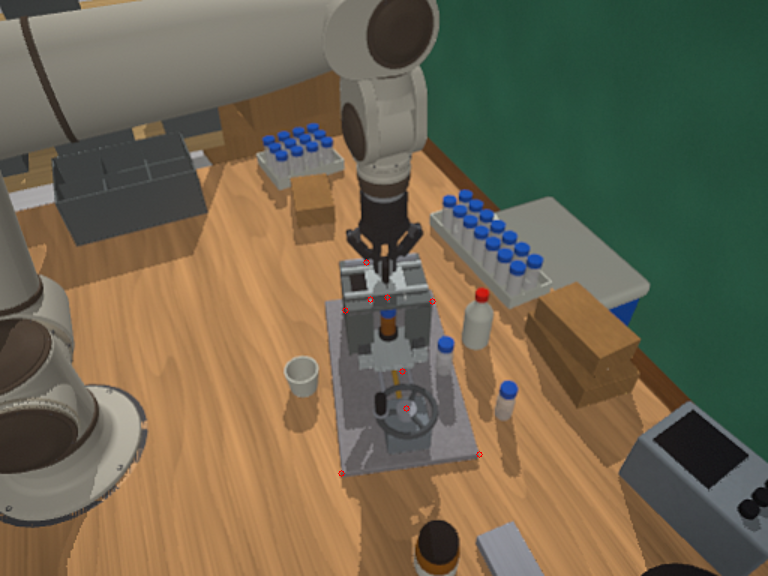

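Emit:
{"api": "apply_moves", "payload": {
  "targets": [0, 0, 0, 0, 0, 0, 0, 0, 0, 0, 0, 0, 0, 0, 0, 0, 0, 0, 0, 0, 0, 0, 0, 0, 0, 0, 0, 0]
}}

```text
time: 11.95
ee_pos: [0.5834, 0.0157, 0.1505]
tcp_rot: [180.0, 0.0, 73.8]
wrist_force: [-9.6, -2.2, 8.7]
opening: 0.0117
```

```bash
python3 -c "
from workcell import bot
o=bot.get_obs();print(o['ee_pos'],o['wrist_force'],o['opening']);print(bot.job_done())"
```

```text
[0.58342449 0.01567277 0.15046622] [-9.5882369  -2.16108112  8.71060496] 0.011727705663222114
the job is handed in; nothing more can be done
None
```

I wound the carriage up to its stop posts, then slid the shutter to half travel. I handed the job in at about 12 s with the gripper still holding the tab. The hand-in gives no verdict, so what follows is what I measured.

- **Carriage:** The pinch slipped off the crank once, at roughly 285° of turn. I gripped the crank again and nudged it on a few millimetres until it blocked firmly, at about 37 N. The wrist picture taken just before that nudge already showed both lugs against the posts, within about 1 mm.
- **Shutter:** The tool moved 30.3 mm along the bench's x, and the hood shifted 30.2 mm in the wrist picture. The tab lined up with the middle mark. Before hand-in the pose was steady, with about 9.8 N horizontally at the wrist, close to the 8.6 N expected from the spring.
- **Bystanders:** In the pictures, the vials, bottle, cup, jar and tin stand where they were. I did not measure them, and I did not look at the carton specifically.
- **Disagreement:** My bench fit and the wrist camera differed by about 2 mm at the wheel. At the tab they differed by up to 5 mm, along its width. I used values in between, and both grasps held except for that one slip.

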